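# Butt a drawer rail against the jig fence and flip the toggle clamp over it

## Robot

A 7-joint arm with a two-finger parallel gripper is mounted at the origin on the work surface. World frame = base frame: x ahead of the robot, y to its left, z up, the work surface at z = 0. Lengths are in mm, angles in rad, forces in N, time in s.
With the tool pointing down it reaches from about 425 to 825 mm from the base axis. Payload 3.6 kg.
Tool frame: the origin (TCP) lies between the finger pads; the fingertips stand 17 mm ahead of it and the grasp point (between the pads) lies 2 mm behind it; x points along the fingers, y is the direction in which the jaws open and shut, and the axes are right-handed (so a half turn about x gives the same grasp; the last joint's range is limited). The gripper opens to 85 mm and grips with 20 to 120 N. Pads are 22 mm wide; open, the fingers measure 114 mm over their backs; the gripper's body (76 mm by 85 mm) begins 54 mm behind the grasp point. The pads swing forward as they close: fully open they stand 13 mm farther back than shut.
Start: joints at [-1.321, 0.615, -0.013, 1.423, 0.008, 1.103, -0.04], TCP at [177.598, 625.237, 222.497] pointing down, gripper open.
Joint ranges: [-3.12, 3.12], [-0.3, 2.06], [-1.34, 1.32], [0.26, 2.42], [-1.36, 4.5], [0.01, 1.98], [-2.84, 2.84]. Speed limits (rad/s): [2.79, 2.79, 3.14, 3.14, 3.14, 3.14, 3.14].

## Interface

Orientations are given as a rotation vector (axis times angle).
In Python, from workcell import env gives the robot as it stands.
- The arm moves only by the shell command python3 -m jog 'ROWS' [FORCE]. ROWS is JSON, a list of rows, each a list of 3 entries, a list of its own where there are three numbers: the shift along the tool's x, y, z each as a share of 15 cm, from -1 to 1, then the turn, a rotation vector about the tool's x, y, z each as a share of 2 rad, from -1 to 1, then the opening, from 0 (shut) to 1 (fully open). A call has 1 to 20 rows; each row is the pose to reach, as a shift and turn from the pose commanded when the call began, along the tool's axes at that moment; what a row does not reach only later rows make up. A row lasts 1/10 s, in which the tool goes at most 50 mm and 8.59 degrees, less where a joint would pass 70% of its speed; a pose out of reach is approached as far as the arm can. A call with a number of a shift or a turn outside -1 to 1 is refused whole. A call with a gripper value outside its range is refused whole. The fingers move at their own pace and stop on an object; FORCE is the grip in N (left out, the last holds). Time passes only in rows, so rows that repeat a pose let the fingers close. It gives the time, the measured TCP pose, the force and the opening at its end, in the units of the state.
- env.state(): the state, without advancing time (a new reading comes with each control period).
- env.get_image(name): name is "side" or "top"; returns a dict with "color" (480x640x3 uint8, red, green, blue), "depth" (480x640 float32, mm along the optical axis (not along the pixel's ray), 0 where there is no reading), "intrinsics" (3x3 intrinsics, pixels), "k1" (the pictures are not rectified: a ray, as slopes to the right and down, at radius r is drawn at 1 + k1 r^2 times it, then the intrinsics apply), "pose" (4x4, takes a point from camera to world coordinates). Camera axes: x right, y up, looking along -z (the intrinsics and any distortion apply to the point x, -y, -z); pixel columns grow to the right and rows downward; lengths in mm; the calibration is good to about 2 mm. A picture is of the moment at which its call begins.
- env.sign_off(): hands the job in, once; it reports no verdict.
The state is a dict: "time": time; "joint_positions": joint angles; "joint_velocities": joint speeds; "joint_torque": joint torques, N m; "eef_pos": TCP position; "ee_rot": TCP orientation; "ft_force": force on the tool from outside, world axes, zero at the start; "torque": the same for the moment, N m; "width": finger opening in mm.
Only numpy, scipy, OpenCV 4.12 (cv2) and the standard library are available. Lean on these libraries where they do the work, as an engineer would, in place of code of your own. Each camera call takes 0.05 s, during which the arm holds its last target. There are 200 camera calls.

## Task

Slide the loose white drawer rail flat across the wooden assembly jig with your fingertips until its long edge sits flush against the aluminium fence. Then, without moving the rail away again, flip the toggle clamp's lever past centre towards the rail so that it snaps over and its rubber foot holds the rail down. Push only: lift nothing, leave all other things where they are, and finish clear of everything.

Things in the scene. Friction and masses are not known exactly. Their poses are not given: they have to be found in the camera images.
- fence_face (a point): Fixed jig: brown wooden plate, upper face 18 mm above the table, with an aluminium fence 260 mm long, 16 thick, 12 high, and a toggle clamp behind its middle. Point: middle of the fence's near face (the rail butts here), at the plate's upper face. Axes: x square to the fence, from the rail towards the clamp; y along the fence; z up. The plate spans x -165 to +80 mm, y +-140 mm. Place and yaw vary.
- panel_mid (a point): Centre (half-way up) of the loose white drawer rail, 90 (x) by 240 (y) by 18 mm thick, 0.2 to 0.35 kg, lying flat on the jig's plate 22 to 38 mm short of the fence, turned up to 0.1 rad. Axes along its sides. Flush on the fence, this point is at x = -45, z = +9 mm in the fence point's frame and its y axis is along the fence. It slides with 1 to 4 N.
- clamp (a joint): Angle (rad) of the one-piece clamp lever about its pivot. 0 = open: handle leaning 0.65 rad from upright away from the rail (fence +x), foot raised. It grows as the handle swings towards the rail (fence -x). 0.65 = upright, dead centre: a spring throws it to the side it is on. About 1.3: foot pressing on the rail; 1.42: stop without rail. Some 8 N on the crossbar start it, then ever less.
- clamp_pivot (a point): The clamp's pivot, fixed to the jig between two steel cheek plates (29 mm overall, rising 52 mm above the jig's plate): 30 mm beyond the fence's near face (+x) and 45 mm above the jig's plate. The lever turns about a line along the fence. Same axes as the fence point.
- handle_tip (a point): Middle of the black rubber crossbar at the end of the clamp's handle, 85 mm from the pivot: crossbar 64 mm long (along the fence), 14 mm thick; handle 16 mm thick. With the clamp open it lies 51 mm beyond the pivot (fence +x) and 68 mm above it. The space beyond and beneath it is free for fingers.
- panel: The same drawer rail; origin at the centre of its underside.
- cup: Bystander: tapered glass cup, 72 mm wide at the rim, 95 mm high; origin at the centre of its underside.
- wrench: Bystander: stainless adjustable wrench, about 190 mm long, lying flat; origin near its middle, x towards its jaws.
- hexset: Bystander: blue fold-out hex key holder, 105 by 44 by 26 mm, one key standing up to 63 mm; origin at the centre of its underside.
- driver: Bystander: screwdriver 200 mm long, lying along its x axis.
- pot: Bystander: small aluminium pot, 38 mm wide, 42 mm high, standing on the jig's base plate behind the fence, about 45 mm beyond the fence's near face and 105 mm to the side of the clamp (fence frame +y); origin at the centre of its underside.
- susan_rim (a point): Bystander: a point on the rim of the white lazy Susan turntable, 230 mm across and about 60 mm high, that holds cam locks and dowels to the left of the jig; it turns easily.

How it is judged (in metres and radians):
On the way, in this order (a step that is already met when the one before it is completed fails the run):
1. the rail lies flush against the fence, flat on the jig (x of panel_mid in the frame of fence_face between -0.0485 and -0.04 m and angle between the y axis of panel_mid and the y axis of fence_face, either way round below 0.025 rad and z of panel_mid in the frame of fence_face below 0.014 m), for 0.2 s.
2. the toggle clamp has snapped over and its foot presses on the rail (all of step 1 and value of joint clamp above 1.2 rad and contact force between clamp and panel above 2 N), for 0.2 s.
At the end, for the whole second after the job is handed in: The rail is flat on the jig with its long edge within 3.5 mm of the fence and parallel to it within 0.025 rad, at rest; the clamp lever reads more than 1.2 rad and its foot presses on the rail with more than 2 N (all of step 2 and linear speed of panel below 0.01 m/s); the robot touches nothing.
It fails at once if the rail is lifted or tipped (more than 10 mm or 0.15 rad) (z of panel_mid in the frame of fence_face above 0.019 m or angle between panel_mid's own z axis and vertical above 0.15 rad).
It fails at once if another thing (cup, wrench, hex key set, screwdriver, pot) is moved by more than 20 mm, or the turntable turned by that much at its rim (distance of any of cup, wrench, hexset, driver, pot, susan_rim from where it was at the start of the episode above 0.02 m).
It also fails if it takes over 48 s, if anything falls off the work surface, if the arm or the gripper's body presses on something with over 40 N, if the wrist force passes 120 N, or if a joint passes its speed limit or range.

## Working session

There is one attempt and no reset: what is moved stays moved. The work goes in short steps, Python scripts to look and compute and a shell command to move; the robot and the scene stay as the last step left them, time stands still between calls to the robot, and variables do not carry over. Pictures are saved under pics/ and viewed, about 8 in all and at most 12, crops included, and the job is handed in when it is done.

```bash
ls; mkdir -p pics; cat > h.py <<'E'
import numpy as np,cv2
from workcell import env
def snap(n):
    return env.get_image(n)
def world(im,u,v,z=None,depth=False):
    K=np.array(im['intrinsics']);T=np.array(im['pose']);k=im['k1']
    p=np.atleast_2d(np.c_[np.ravel(u),np.ravel(v)]).astype(float)
    s=(p-[K[0,2],K[1,2]])/[K[0,0],K[1,1]]
    r=np.linalg.norm(s,axis=1,keepdims=True);rr=r.copy()
    for _ in range(20): rr=r/(1+k*rr**2)
    s=s*np.where(r>0,rr/np.maximum(r,1e-12),1)
    d=np.c_[s[:,0],-s[:,1],-np.ones(len(s))]
    dw=d@T[:3,:3].T;o=T[:3,3]
    if depth:
        q=np.round(p).astype(int);t=im['depth'][q[:,1],q[:,0]][:,None]
    else: t=((z-o[2])/dw[:,2])[:,None]
    return o+t*dw
E
python3 - <<'E'
from h import *
s=env.state();print({k:np.round(v,3) for k,v in s.items()})
for n in('top','side'):
    im=snap(n);cv2.imwrite(f'pics/{n}0.png',im['color'][:,:,::-1]);np.save(f'pics/{n}0.npy',im,allow_pickle=True)
    print(n,np.round(im['pose'],3).tolist(),im['intrinsics'],im['k1'])
E
```

```text
pics
{'time': np.float64(0.0), 'joint_positions': array([-1.321,  0.616, -0.013,  1.425,  0.008,  1.103, -0.04 ]), 'joint_velocities': array([ 0.   , -0.001, -0.001,  0.001,  0.001,  0.002, -0.   ]), 'joint_torque': array([-0.0000e+00, -4.6922e+01,  2.5900e-01, -1.7104e+01,  1.0000e-02,
        1.0000e-02,  0.0000e+00]), 'eef_pos': array([177.388, 624.483, 221.321]), 'ee_rot': array([ 0.215,  1.56 , -0.219]), 'ft_force': array([-0.123, -0.261, -0.435]), 'torque': array([0.024, 0.018, 0.038]), 'width': np.float64(85.312)}
top [[-0.028, 0.982, -0.187, 329.509], [-1.0, -0.027, 0.004, -24.482], [-0.001, 0.187, 0.982, 1412.227], [0.0, 0.0, 0.0, 1.0]] [[486.64575978   0.         312.26190803]
 [  0.         486.64575978 237.32434847]
 [  0.           0.           1.        ]] 0.03204548086957354
side [[-0.895, 0.342, -0.286, 240.276], [-0.446, -0.665, 0.6, 768.907], [0.015, 0.664, 0.747, 1084.295], [0.0, 0.0, 0.0, 1.0]] [[452.07172676   0.         324.94849283]
 [  0.         452.07172676 233.92821258]
 [  0.           0.           1.        ]] -0.11458483423288099
```

View pics/top0.png

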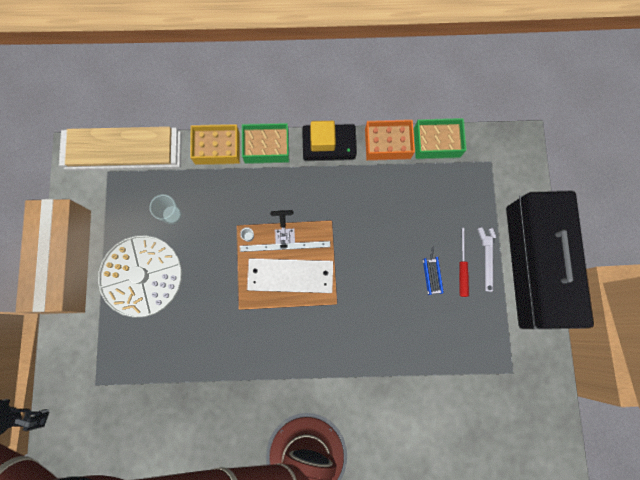

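View pics/side0.png

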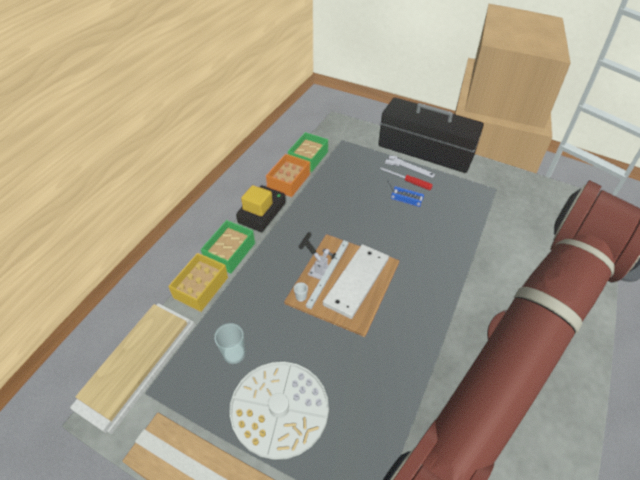

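The top view shows the jig at columns 237–337 and rows 220–308. The rail is around (290,275), the fence around row 245, the crossbar at (282,213) and the pot at (247,234). Next I measure the contours.

```bash
cat > meas.py <<'E'
from h import *
def fit(im,name,ROI,z,f,amin=150):
    hsv=cv2.cvtColor(im['color'],cv2.COLOR_RGB2HSV).astype(int)
    m=f(hsv).astype(np.uint8);x0,y0,x1,y1=ROI;mm=np.zeros_like(m);mm[y0:y1,x0:x1]=m[y0:y1,x0:x1]
    cs,_=cv2.findContours(mm,cv2.RETR_EXTERNAL,cv2.CHAIN_APPROX_NONE)
    out=[]
    for c in cs:
        if cv2.contourArea(c)<amin: continue
        P=world(im,c[:,0,0],c[:,0,1],z)[:,:2].astype(np.float32)
        (cx,cy),(w,h),a=cv2.minAreaRect(P)
        b=cv2.boxPoints(((cx,cy),(w,h),a)); e=b[1]-b[0]; e2=b[2]-b[1]; L=e if np.hypot(*e)>np.hypot(*e2) else e2
        yaw=np.arctan2(L[1],L[0]); yaw=(yaw-np.pi/2+np.pi/2)%np.pi-np.pi/2
        print(name,'c',np.round([cx,cy],1),'size',np.round([w,h],1),'yaw of y-axis',round(float(yaw),4),'px',c[:,0].min(0),c[:,0].max(0))
        out.append((cx,cy,yaw))
    return out
white=lambda h:(h[...,1]<40)&(h[...,2]>175)
brown=lambda h:(h[...,0]>5)&(h[...,0]<25)&(h[...,1]>70)&(h[...,2]>90)
dark=lambda h:(h[...,2]<60)
E
python3 - <<'E'
from meas import *
im=np.load('pics/top0.npy',allow_pickle=True).item()
fit(im,'white36',(230,215,345,315),36,white,20)
fit(im,'white30',(230,215,345,256),30,white,20)
fit(im,'brown',(225,205,350,320),18,brown)
fit(im,'dark',(255,195,310,250),131,dark,10)
c=cv2.resize(im['color'][195:320,220:350],None,fx=6,fy=4.8*6/4.8,interpolation=cv2.INTER_NEAREST)[:600]
c=cv2.resize(im['color'][200:300,225:345],None,fx=6,fy=6,interpolation=cv2.INTER_CUBIC)
cv2.imwrite('pics/crop1.png',c[:,:,::-1])
for u,v in[(290,265),(290,300),(300,246),(282,213),(265,275),(200,330)]: print(u,v,np.round(world(im,u,v,depth=True),1))
E
```

```text
white36 c [483.8  36.5] size [240.1  90.6] yaw of y-axis -0.0594 px [247 259] [332 292]
white36 c [589.3  50.2] size [ 57.1 256. ] yaw of y-axis 0.0255 px [240 229] [329 250]
white36 c [606.6 157.4] size [34.5 35.5] yaw of y-axis 1.5705 px [241 228] [253 240]
white30 c [590.5  50.6] size [ 57.4 257.1] yaw of y-axis 0.0255 px [240 229] [329 250]
white30 c [607.8 158.2] size [34.7 35.6] yaw of y-axis 1.5705 px [241 228] [253 240]
brown c [519.3  48.7] size [245.4 280.7] yaw of y-axis 0.026 px [236 220] [336 309]
dark c [628.9  51.9] size [56.8 44.3] yaw of y-axis -0.0276 px [271 210] [292 226]
290 265 [[512.9  35.3  37.2]]
290 300 [[414.9  37.8  22.6]]
300 246 [[568.7   5.8  27. ]]
282 213 [[642.2  50.  132.9]]
265 275 [[486.7 106.9  34. ]]
200 330 [[339.  294.7   6.2]]
```

View pics/crop1.png

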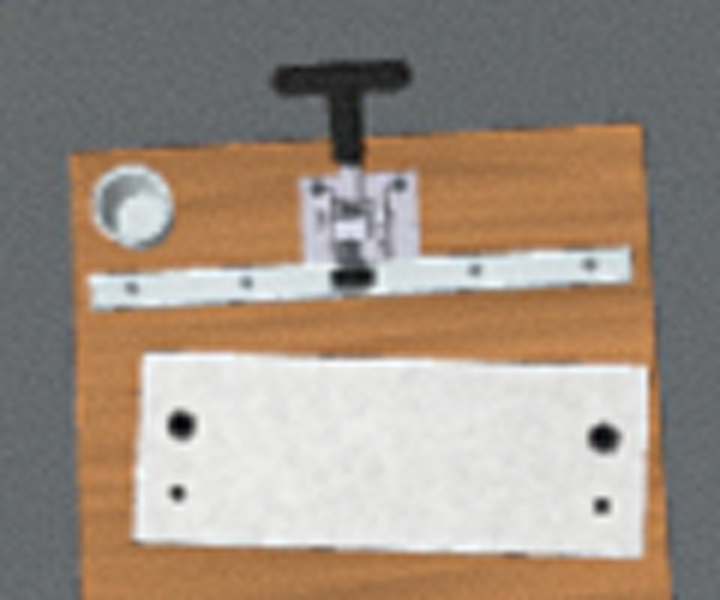

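```bash
cat > go.py <<'E'
from h import *
from scipy.spatial.transform import Rotation as Ro
import sys
# desired tool: x down tilted by t (tip towards robot -x), y along fence y; yaw psi
def Rd(psi,tilt,flip=1):
    xa=Ro.from_euler('z',psi).apply([-np.sin(tilt),0,-np.cos(tilt)]); ya=flip*Ro.from_euler('z',psi).apply([0,1,0])
    return Ro.from_matrix(np.c_[xa,ya,np.cross(xa,ya)])
def plan(goal,psi=0.0257,tilt=0.,flip=None):
    s=env.state();R=Ro.from_rotvec(s['ee_rot']);p=s['eef_pos']
    best=[]
    for f in([1,-1] if flip is None else [flip]):
        rv=(R.inv()*Rd(psi,tilt,f)).as_rotvec(); best.append((np.linalg.norm(rv),f,rv))
    n,f,rv=min(best,key=lambda b:b[0])
    d=R.inv().apply(np.array(goal)-p)
    print('t',round(float(s['time']),2),'p',np.round(p,1),'F',np.round(s['ft_force'],1),'w',round(float(s['width']),1),'flip',f,'share shift',np.round(d/150,3),'turn',np.round(rv/2,3),'q',np.round(s['joint_positions'],2))
if __name__=='__main__':
    a=[float(x) for x in sys.argv[1:]]; plan(a[:3],*a[3:5])
E
python3 -c "
from go import *
print(np.round(Ro.from_rotvec(env.state()['ee_rot']).as_matrix(),3))"
python3 go.py 480 250 200; python3 go.py 430 60 150 -0.02 0.2
```

```text
[[-0.001  0.273  0.962]
 [-0.002  0.962 -0.273]
 [-1.    -0.002  0.   ]]
t 0.1 p [177.4 624.6 221.4] F [ 0.2 -0.1 -1.2] w 85.1 flip 1 share shift [ 0.147 -1.851  2.623] turn [-0.151 -0.     0.001] q [-1.32  0.62 -0.01  1.42  0.01  1.1  -0.04]
t 0.1 p [177.4 624.6 221.4] F [ 0.2 -0.1 -1.2] w 85.1 flip 1 share shift [ 0.484 -3.159  2.648] turn [-0.128  0.099 -0.012] q [-1.32  0.62 -0.01  1.42  0.01  1.1  -0.04]
```

```bash
python3 -m jog '[[[0,-0.6,0.95],[-0.15,0,0],1],[[0,-0.6,0.95],[-0.15,0,0],1],[[0,-0.6,0.95],[-0.15,0,0],1],[[0,-0.6,0.95],[-0.15,0,0],1],[[0,-0.6,0.95],[-0.15,0,0],1]]'; python3 go.py 480 250 200;
```

```text
time: 0.6
eef_pos: [294.1, 495.9, 222.2]
ee_rot: [-0.014, 1.569, 0.009]
ft_force: [0.4, -0.0, 1.0]
width: 85.5
t 0.6 p [294.1 495.9 222.2] F [ 0.4 -0.   1. ] w 85.5 flip 1 share shift [ 0.155 -1.658  1.214] turn [-0.005  0.001  0.002] q [-1.02  0.5  -0.09  1.64  0.05  1.    0.46]
```

```bash
python3 -m jog '[[[0,-1,1],[0,0,0],1],[[0,-1,1],[0,0,0],1],[[0,-1,1],[0,0,0],1],[[0,-1,1],[0,0,0],1],[[0,-1,1],[0,0,0],1]]' && python3 -m jog '[[[0,-1,0.2],[0,0,0],1],[[0,-1,0.2],[0,0,0],1],[[0,-1,0.2],[0,0,0],1],[[0,-1,0.2],[0,0,0],1]]'; python3 go.py 424 39 120 -0.02 0.2
```

```text
time: 1.1
eef_pos: [448.2, 348.4, 222.1]
ee_rot: [-0.014, 1.568, 0.009]
ft_force: [1.1, 0.1, -0.1]
width: 85.5
time: 1.5
eef_pos: [478.7, 197.0, 222.3]
ee_rot: [-0.014, 1.571, 0.006]
ft_force: [-0.9, -0.3, 0.3]
width: 85.6
t 1.5 p [478.7 197.  222.3] F [-0.9 -0.3  0.3] w 85.6 flip 1 share shift [ 0.687 -1.045 -0.378] turn [0.016 0.1   0.004] q [-0.4   0.41 -0.05  1.8   0.03  0.93  1.12]
```

```bash
python3 -m jog '[[[0,-1,-0.3],[0.016,0.1,0],1],[[0,-1,-0.3],[0.016,0.1,0],1],[[0.3,-1,-0.38],[0.016,0.1,0],1],[[0.6,-1,-0.4],[0.016,0.1,0],1],[[0.68,-1,-0.4],[0.016,0.1,0],1],[[0.68,-1,-0.4],[0.016,0.1,0],1]]'; python3 go.py 418 39 50 -0.02 0.2
```

```text
time: 2.1
eef_pos: [417.6, 53.4, 118.0]
ee_rot: [0.004, 1.779, -0.009]
ft_force: [-0.8, -0.4, 0.6]
width: 85.5
t 2.1 p [417.6  53.4 118. ] F [-0.8 -0.4  0.6] w 85.5 flip 1 share shift [ 0.443 -0.095  0.097] turn [ 0.006 -0.004  0.003] q [-0.13  0.52 -0.04  2.02 -0.02  0.81  1.41]
```

```bash
python3 -m jog '[[[0.2,-0.09,0.04],[0,0,0],1],[[0.43,-0.09,0.08],[0,0,0],1],[[0.43,-0.09,0.08],[0,0,0],1],[[0.43,-0.09,0.08],[0,0,0],1]]'; python3 go.py 418 39 38 -0.02 0.2
python3 - <<'E'
from h import *
im=snap('side');cv2.imwrite('pics/s1.png',cv2.resize(im['color'][200:360,260:460],None,fx=4,fy=3.75,interpolation=cv2.INTER_CUBIC)[:,:,::-1])
E
```

```text
time: 2.5
eef_pos: [420.4, 40.8, 55.8]
ee_rot: [0.004, 1.77, -0.006]
ft_force: [0.6, -0.1, 1.7]
width: 85.5
t 2.5 p [420.4  40.8  55.8] F [ 0.6 -0.1  1.7] w 85.5 flip 1 share shift [ 0.12  -0.012  0.008] turn [0.007 0.001 0.002] q [-0.11  0.63 -0.03  2.07 -0.01  0.64  1.44]
```

View pics/s1.png

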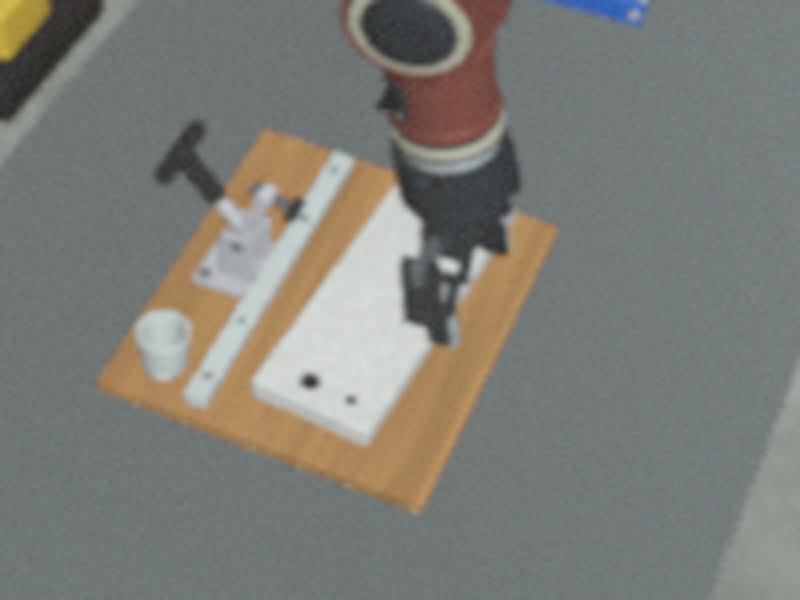

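The crop shows the fingertip at about (445,340), just short of the rail's near edge. I'll descend gently and feel for contact.

```bash
python3 -m jog '[[[0.05,0,-0.02],[0,0,0],1],[[0.09,0,-0.02],[0,0,0],1],[[0.09,0,-0.02],[0,0,0],1],[[0.09,0,-0.02],[0,0,0],1]]'; python3 -m jog '[[[0.03,0,0],[0,0,0],1],[[0.03,0,0],[0,0,0],1],[[0.03,0,0],[0,0,0],1]]'; python3 go.py 418 39 34 -0.02 0.2

```

```text
time: 2.95
eef_pos: [413.8, 39.0, 42.5]
ee_rot: [0.005, 1.771, -0.009]
ft_force: [-0.1, 0.0, 0.3]
width: 85.7
time: 3.25
eef_pos: [412.7, 38.9, 37.8]
ee_rot: [0.005, 1.771, -0.009]
ft_force: [1.0, -0.0, -0.3]
width: 85.6
t 3.25 p [412.7  38.9  37.8] F [ 1.  -0.  -0.3] w 85.6 flip 1 share shift [0.018 0.001 0.039] turn [ 0.005 -0.     0.003] q [-0.11  0.66 -0.03  2.1  -0.01  0.59  1.44]
```

```bash
for i in 1 2 3; do python3 -m jog '[[[0.015,0,0.003],[0,0,0],1],[[0.015,0,0.003],[0,0,0],1]]' | grep -E "eef_pos|force"; done
```

```text
eef_pos: [412.8, 38.9, 35.4]
ft_force: [0.3, 0.4, 1.1]
eef_pos: [412.7, 38.9, 33.1]
ft_force: [-0.4, -0.7, 0.5]
eef_pos: [412.7, 38.9, 30.8]
ft_force: [-0.3, -0.2, 0.2]
```

```bash
python3 -m jog '[[[0.02,0,0.03],[0,0,0],1],[[0.012,0,0.06],[0,0,0],1],[[0.006,0,0.09],[0,0,0],1],[[0,0,0.12],[0,0,0],1],[[-0.006,0,0.15],[-0.01,0,0],1],[[-0.012,0,0.18],[-0.015,0,0],1],[[-0.018,0,0.21],[-0.02,0,0],1],[[-0.024,0,0.24],[-0.025,0,0],1],[[-0.024,0,0.24],[-0.025,0,0],1]]'
python3 go.py 460 41 28.5 0.0257 0.2
python3 - <<'E'
from meas import *
im=snap('top')
fit(im,'white36',(230,245,345,315),36,white,20)
cv2.imwrite('pics/t2.png',cv2.resize(im['color'][200:320,225:345],None,fx=5,fy=5)[:,:,::-1])
E
```

```text
time: 4.75
eef_pos: [449.7, 38.6, 27.4]
ee_rot: [-0.031, 1.769, 0.035]
ft_force: [0.3, -0.2, 0.8]
width: 85.6
t 4.75 p [449.7  38.6  27.4] F [ 0.3 -0.2  0.8] w 85.6 flip 1 share shift [-0.021  0.014  0.066] turn [ 0.008  0.001 -0.002] q [-0.09  0.71 -0.05  2.    0.01  0.63  1.48]
white36 c [479.7 -40.4] size [85.6 90.7] yaw of y-axis 1.5355 px [302 260] [332 292]
white36 c [492.1 133.7] size [42.7 82.5] yaw of y-axis 1.5626 px [248 259] [263 288]
white36 c [565.8 -41.7] size [71.7  5.8] yaw of y-axis -0.0277 px [304 245] [329 247]
white36 c [566.8 151.8] size [51.8 14.5] yaw of y-axis -0.0279 px [240 245] [258 250]
```

View pics/t2.png

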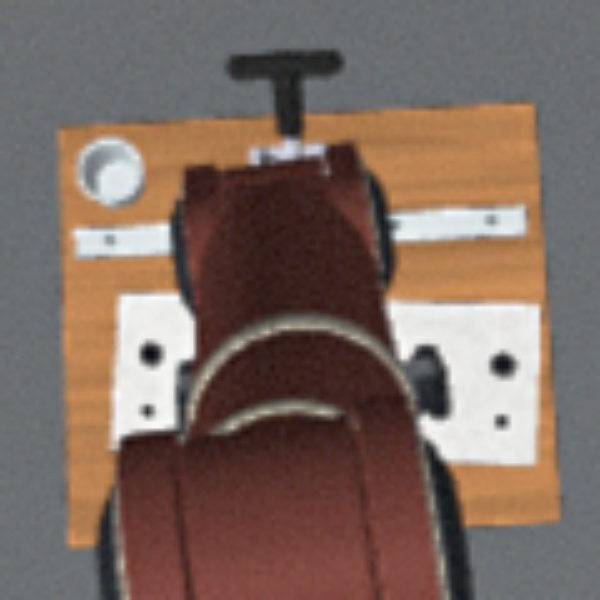

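```bash
python3 - <<'E'
from h import *
im=snap('side');cv2.imwrite('pics/s2.png',cv2.resize(im['color'][225:345,310:430],None,fx=5,fy=5,interpolation=cv2.INTER_CUBIC)[:,:,::-1])
E
```

```text
(no output)
```

View pics/s2.png

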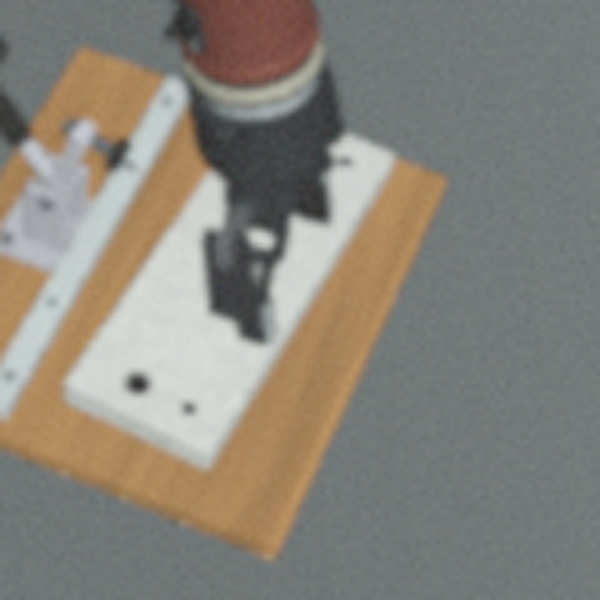

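```bash
python3 - <<'E'
from h import *
im=snap('side')
for v in range(272,298,3):
    for u in (358,361,364): print(u,v,im['color'][v,u].tolist(),np.round(world(im,u,v,depth=True)[0]),end=' | ')
    print()
print(env.state()['eef_pos'],env.state()['ee_rot'],env.state()['ft_force'])
E
```

```text
358 272 [77, 82, 82] [463. 101. 155.] | 361 272 [191, 195, 192] [483.  12.  37.] | 364 272 [158, 161, 158] [455.  74. 127.] | 
358 275 [63, 65, 65] [460. 107. 151.] | 361 275 [87, 92, 91] [461.  79. 116.] | 364 275 [86, 89, 90] [452.  80. 123.] | 
358 278 [57, 65, 64] [458. 109. 141.] | 361 278 [136, 139, 137] [474.  34.  39.] | 364 278 [110, 112, 110] [452.  76. 104.] | 
358 281 [66, 66, 67] [457. 109. 128.] | 361 281 [102, 107, 104] [455.  91. 108.] | 364 281 [155, 158, 155] [463.  38.  37.] | 
358 284 [65, 67, 71] [455. 112. 120.] | 361 284 [60, 64, 63] [453.  95. 100.] | 364 284 [159, 162, 160] [458.  48.  38.] | 
358 287 [66, 69, 67] [454. 112. 107.] | 361 287 [73, 76, 77] [452.  92.  83.] | 364 287 [171, 176, 175] [447.  84.  76.] | 
358 290 [86, 88, 89] [458.  96.  71.] | 361 290 [67, 69, 72] [450.  95.  73.] | 364 290 [161, 168, 166] [444.  87.  67.] | 
358 293 [192, 195, 192] [461.  84.  37.] | 361 293 [137, 141, 139] [449.  95.  60.] | 364 293 [170, 176, 174] [442.  90.  58.] | 
358 296 [211, 213, 210] [457.  94.  39.] | 361 296 [212, 215, 212] [451.  86.  33.] | 364 296 [184, 185, 181] [445.  76.  23.] | 
[448.49444428  38.56719714  27.37183002] [-0.03095701  1.77113329  0.03521044] [-0.24736761  0.09977332  0.32464222]
```

The finger's lower end reads z≈55 in the depth image, above the rail. The rail hasn't moved and there is no contact force. The open tips sit higher than I assumed, so I'll back off and go lower.

```bash
python3 -m jog '[[[0.02,0,-0.12],[0,0,0],1],[[0.05,0,-0.26],[0.025,0,0],1],[[0.11,0,-0.27],[0.025,0,0],1],[[0.16,0,-0.28],[0.025,0,0],1],[[0.16,0,-0.28],[0.025,0,0],1],[[0.16,0,-0.28],[0.025,0,0],1]]'
python3 - <<'E'
from h import *
im=snap('side')
P=np.array([[u,v] for v in range(265,330) for u in range(350,400)])
W=world(im,P[:,0],P[:,1],depth=True);c=im['color'][P[:,1],P[:,0]].astype(int).mean(1)
k=(c<110)&(W[:,2]<130)&(W[:,1]>60)
i=np.argsort(W[k,2])[:12];print(np.c_[P[k][i],np.round(W[k][i])])
E
```

```text
time: 5.5
eef_pos: [403.8, 36.9, 11.8]
ee_rot: [0.005, 1.77, -0.009]
ft_force: [0.5, 0.2, 1.1]
width: 85.0
[[374. 302. 413.  77.  16.]
 [367. 297. 437.  73.  20.]
 [370. 298. 428.  74.  22.]
 [375. 302. 407.  92.  41.]
 [372. 301. 415.  94.  42.]
 [371. 300. 419.  93.  44.]
 [373. 301. 412.  94.  44.]
 [374. 301. 410.  93.  45.]
 [372. 300. 416.  94.  47.]
 [376. 301. 405.  93.  48.]
 [373. 300. 413.  94.  49.]
 [375. 301. 407.  95.  50.]]
```

```bash
python3 -m jog '[[[0.04,0,0.01],[0,0,0],1],[[0.08,0,0.02],[0,0,0],1],[[0.08,0,0.02],[0,0,0],1],[[0.08,0,0.02],[0,0,0],1]]' | grep -E "eef_pos|force"; for i in 1 2 3; do python3 -m jog '[[[0.015,0,0.003],[0,0,0],1],[[0.015,0,0.003],[0,0,0],1]]' | grep -E "eef_pos|force"; done
python3 - <<'E'
from h import *
im=snap('side')
P=np.array([[u,v] for v in range(265,330) for u in range(350,400)])
W=world(im,P[:,0],P[:,1],depth=True);c=im['color'][P[:,1],P[:,0]].astype(int).mean(1)
k=(c<110)&(W[:,2]<130)&(W[:,1]>85)
i=np.argsort(W[k,2])[:8];print(np.c_[P[k][i],np.round(W[k][i])])
E
```

```text
eef_pos: [403.3, 36.7, -0.4]
ft_force: [0.1, 0.4, 0.7]
eef_pos: [403.6, 36.8, -2.0]
ft_force: [0.6, 0.3, 4.5]
eef_pos: [403.6, 36.8, -2.5]
ft_force: [-0.6, -0.6, 22.4]
eef_pos: [403.7, 36.8, -2.8]
ft_force: [-2.5, -1.7, 42.7]
[[371. 304. 418.  88.  18.]
 [374. 305. 409.  88.  18.]
 [372. 304. 414.  92.  25.]
 [375. 305. 406.  91.  26.]
 [376. 304. 404.  88.  27.]
 [372. 303. 414.  93.  32.]
 [373. 304. 411.  95.  33.]
 [375. 304. 406.  94.  34.]]
```

```bash
python3 -m jog '[[[-0.06,0,0],[0,0,0],1],[[-0.066,0,0.01],[0,0,0],1],[[-0.074,0,0.05],[0,0,0],1],[[-0.08,0,0.08],[0,0,0],1]]' | grep -E "eef_pos|force"; python3 -m jog '[[[-0.005,0,0.025],[-0.005,0,0],1],[[-0.01,0,0.05],[-0.01,0,0],1],[[-0.015,0,0.075],[-0.015,0,0],1],[[-0.02,0,0.1],[-0.02,0,0],1]]' | grep -E "eef_pos|force"; python3 -m jog '[[[-0.005,0,0.025],[-0.005,0,0],1],[[-0.01,0,0.05],[-0.005,0,0],1],[[-0.01,0,0.05],[-0.005,0,0],1]]' | grep -E "eef_pos|force"
python3 - <<'E'
from h import *
im=snap('side');cv2.imwrite('pics/s3.png',cv2.resize(im['color'][225:345,310:430],None,fx=5,fy=5,interpolation=cv2.INTER_CUBIC)[:,:,::-1])
E
```

```text
eef_pos: [418.1, 36.7, 1.8]
ft_force: [0.3, -0.4, -0.1]
eef_pos: [432.6, 36.4, 2.1]
ft_force: [-1.2, 0.8, 0.5]
eef_pos: [441.8, 36.9, 2.3]
ft_force: [0.7, 0.1, 0.0]
```

View pics/s3.png

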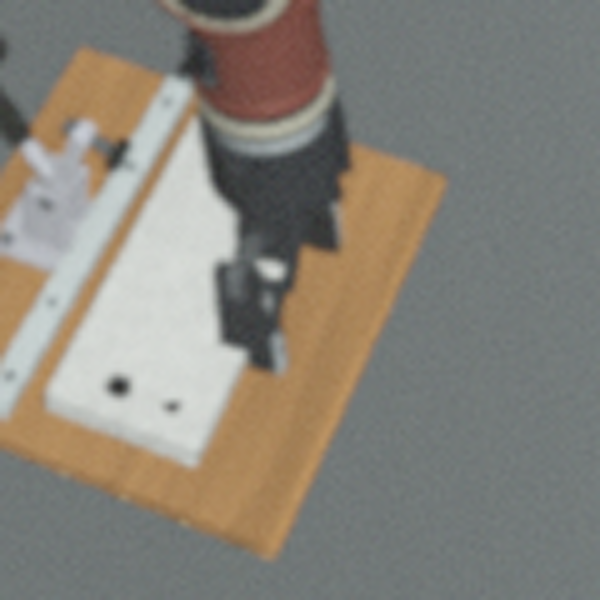

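The rail is moving and squaring up, with about 15 mm of gap left. I'll keep pushing in small steps.

```bash
for i in 1 2 3; do python3 -m jog '[[[-0.004,0,0.02],[0,0,0],1],[[-0.006,0,0.03],[0,0,0],1],[[-0.006,0,0.03],[0,0,0],1]]' | grep -E "eef_pos|force"; done; python3 go.py 460 37 3 0.0257 0.2
python3 - <<'E'
from meas import *
im=snap('top')
fit(im,'white36',(230,235,345,315),36,white,20)
E
```

```text
eef_pos: [444.9, 37.1, 2.3]
ft_force: [-1.0, 1.3, 0.6]
eef_pos: [450.0, 37.2, 2.3]
ft_force: [-1.1, -0.4, 1.5]
eef_pos: [454.5, 37.3, 2.3]
ft_force: [-2.7, 0.8, 1.3]
t 8.65 p [454.5  37.3   2.3] F [-2.7  0.8  1.3] w 85.3 flip 1 share shift [-0.012 -0.004  0.035] turn [ 0.008  0.    -0.002] q [-0.09  0.76 -0.04  2.    0.01  0.59  1.48]
white36 c [523.9 139.7] size [109.1  59.7] yaw of y-axis -1.3701 px [240 245] [264 283]
white36 c [526.6 -40.1] size [106.   76.2] yaw of y-axis -1.567 px [303 241] [330 278]
white36 c [596.2 159. ] size [31.7 14.6] yaw of y-axis -0.0277 px [241 235] [252 240]
```

```bash
for i in 1 2 3; do python3 -m jog '[[[-0.003,0,0.015],[0,0,0],1],[[-0.003,0,0.015],[0,0,0],1]]' | grep -E "eef_pos|force"; done
```

```text
eef_pos: [454.8, 37.6, 2.2]
ft_force: [-4.2, 1.4, 3.3]
eef_pos: [455.1, 37.9, 2.3]
ft_force: [-7.5, 1.8, 4.7]
eef_pos: [455.3, 38.1, 2.3]
ft_force: [-9.8, 1.6, 6.1]
```

The push has stalled, so the rail is on the fence. I'll press once more, back off, lift and measure.

```bash
python3 -m jog '[[[-0.01,0,0.05],[0,0,0],1],[[-0.01,0,0.05],[0,0,0],1],[[-0.01,0,0.05],[0,0,0],1],[[-0.01,0,0.05],[0,0,0],1]]' | grep -E "eef_pos|force"; python3 -m jog '[[[0,0,-0.1],[0,0,0],1],[[0.03,0,-0.25],[0,0,0],1],[[-0.2,0,-0.25],[0,0,0],0],[[-0.5,0,-0.25],[0,0,0],0],[[-0.8,0,-0.25],[0,0,0],0],[[-1,0,-0.25],[0,0,0],0],[[-1,0,-0.25],[0,0,0],0]]'; python3 - <<'E'
from meas import *
im=snap('side');cv2.imwrite('pics/s4.png',cv2.resize(im['color'][225:345,270:430],None,fx=5,fy=5,interpolation=cv2.INTER_CUBIC)[:,:,::-1])
E
python3 go.py 680 52 220 0.0257 0
```

```text
eef_pos: [455.6, 38.6, 2.4]
ft_force: [-17.9, 3.3, 11.6]
time: 10.4
eef_pos: [467.9, 36.9, 160.8]
ee_rot: [-0.03, 1.755, 0.036]
ft_force: [-0.3, 0.3, 0.2]
width: 12.5
t 10.45 p [465.4  36.7 158.7] F [-0.2 -0.4 -1. ] w 4.8 flip 1 share shift [-0.672  0.047  1.33 ] turn [ 0.008 -0.095 -0.003] q [-0.08  0.51 -0.05  1.87  0.    0.96  1.49]
```

View pics/s4.png

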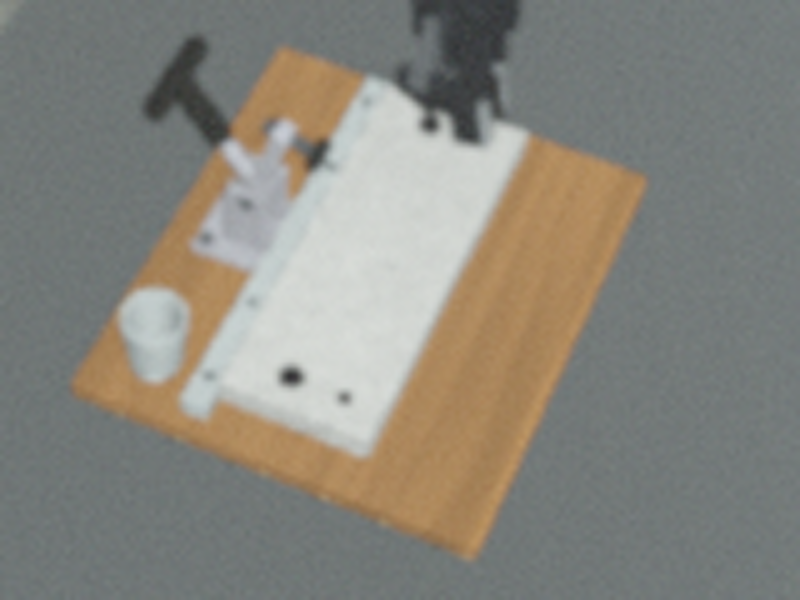

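The rail looks flush with the fence along its whole length. Next I move over to beyond the crossbar with the gripper shut.

```bash
python3 -m jog '[[[-0.4,0,0.1],[0,-0.05,0],0],[[-0.6,0.05,0.4],[0.008,-0.095,0],0],[[-0.65,0.05,0.8],[0.008,-0.095,0],0],[[-0.67,0.05,1],[0.008,-0.095,0],0],[[-0.67,0.05,1],[0.008,-0.095,0],0]]' | grep -E eef; python3 -m jog '[[[0,0,0.25],[0,0,0],0],[[0,0,0.45],[0,0,0],0],[[0,0,0.45],[0,0,0],0],[[0,0,0.45],[0,0,0],0]]' | grep -E "eef|width"
python3 go.py 690 52 120 0.0257 0
cat > tip.py <<'E'
from h import *
s=env.state();x,y,z=s['eef_pos']
im=snap('side');v,u=np.mgrid[0:480:1,0:640:1];u=u.ravel();v=v.ravel()
W=world(im,u,v,depth=True);c=im['color'].reshape(-1,3).astype(int).mean(1)
k=(c<110)&(abs(W[:,0]-x)<30)&(abs(W[:,1]-y)<30)&(W[:,2]>80)&(W[:,2]<z+60)&(W[:,0]>x-18)
i=np.argsort(W[k,2])[:12];print(np.round([x,y,z]),'\n',np.c_[u[k][i],v[k][i],np.round(W[k][i])])
E
python3 tip.py
```

```text
eef_pos: [633.1, 50.4, 221.7]
eef_pos: [695.2, 51.9, 222.5]
width: -0.1
t 11.35 p [695.2  51.9 222.5] F [-0.8 -0.1 -0.2] w -0.1 flip 1 share shift [ 0.684 -0.002 -0.025] turn [-0.001 -0.007 -0.002] q [-0.09  0.7  -0.03  1.25  0.01  1.2   1.48]
[695.  52. 223.] 
 [[287. 210. 691.  60. 238.]
 [283. 209. 700.  65. 241.]
 [287. 209. 690.  60. 242.]
 [285. 210. 692.  67. 244.]
 [284. 208. 698.  63. 245.]
 [283. 208. 700.  64. 245.]
 [284. 209. 696.  66. 245.]
 [287. 208. 690.  60. 246.]
 [285. 209. 693.  66. 247.]
 [286. 210. 688.  69. 247.]
 [285. 208. 693.  65. 249.]
 [283. 207. 700.  64. 249.]]
```

```bash
python3 -m jog '[[[0.3,0,0],[0,0,0],0],[[0.6,0,0],[0,0,0],0],[[0.83,0,0],[0,0,0],0],[[0.83,0,0],[0,0,0],0],[[0.83,0,0],[0,0,0],0]]' | grep -E "eef|force"; python3 tip.py; python3 -m jog '[[[0,0,-0.05],[0,0,0],0],[[0,0,-0.1],[0,0,0],0],[[0,0,-0.15],[0,0,0],0],[[0,0,-0.15],[0,0,0],0]]' | grep -E "eef|force"
python3 - <<'E'
from h import *
im=snap('side');cv2.imwrite('pics/s5.png',cv2.resize(im['color'][195:315,255:375],None,fx=5,fy=5,interpolation=cv2.INTER_CUBIC)[:,:,::-1])
E
```

```text
eef_pos: [694.4, 52.7, 101.1]
ft_force: [0.7, 0.1, 1.6]
[694.  53. 101.] 
 [[289. 241. 692.  58. 111.]
 [285. 240. 703.  62. 113.]
 [288. 241. 692.  64. 116.]
 [284. 239. 704.  66. 121.]
 [285. 239. 700.  65. 122.]
 [286. 239. 698.  64. 123.]
 [288. 240. 691.  65. 123.]
 [286. 240. 695.  68. 124.]
 [289. 240. 688.  65. 124.]
 [287. 240. 692.  68. 125.]
 [289. 239. 689.  62. 125.]
 [289. 238. 690.  61. 127.]]
eef_pos: [671.1, 52.1, 101.5]
ft_force: [-0.4, -0.1, -1.4]
```

View pics/s5.png

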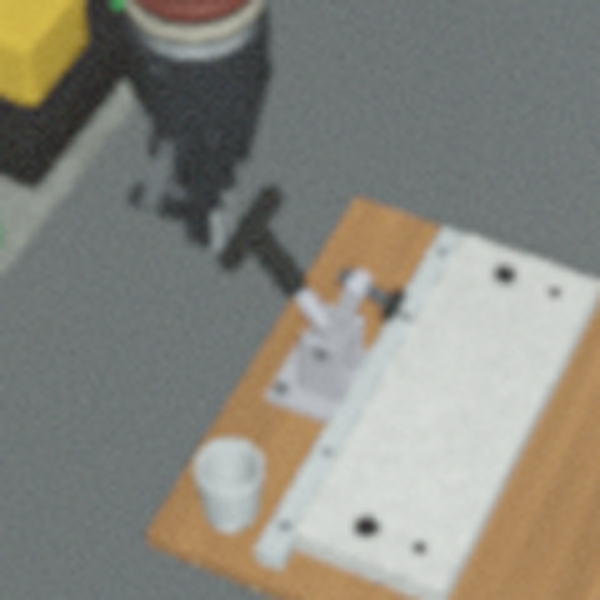

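The closed tips are just behind the crossbar at (215,230). I'll push it towards the rail.

```bash
python3 -m jog '[[[0,0,-0.05],[0,0,0],0],[[0,0,-0.1],[0,0,0],0],[[0,0,-0.15],[0,0,0],0],[[0,0,-0.2],[0,0,0],0]]' | grep -E "eef|force";python3 -m jog '[[[0,0,-0.05],[0,0,0],0],[[0,0,-0.1],[0,0,0],0],[[0,0,-0.15],[0,0,0],0],[[0,0,-0.2],[0,0,0],0]]' | grep -E "eef|force";python3 -m jog '[[[0,0,-0.05],[0,0,0],0],[[0,0,-0.1],[0,0,0],0],[[0,0,-0.1],[0,0,0],0]]' | grep -E "eef|force"
cat > cl.py <<'E'
from h import *
im=snap('top')
hsv=cv2.cvtColor(im['color'],cv2.COLOR_RGB2HSV);m=(hsv[...,2]<70)
P=[world(im,u,v,depth=True)[0] for v in range(205,270) for u in range(262,305) if m[v,u]]
P=np.array(P);k=(P[:,2]>105)&(P[:,2]<165);print(len(P),np.round(np.median(P[k],0),1),np.round(np.percentile(P[k],[5,95],axis=0)))
E
python3 cl.py
```

```text
eef_pos: [654.5, 51.6, 107.2]
ft_force: [12.7, -0.5, 9.0]
eef_pos: [611.5, 50.5, 101.2]
ft_force: [1.7, 0.1, 1.0]
eef_pos: [594.6, 50.3, 100.5]
ft_force: [-0.5, 0.6, -0.0]
  return _methods._mean(a, axis=axis, dtype=dtype,
  ret = um.true_divide(
Traceback (most recent call last):
  File "cl.py", line 5, in <module>
    P=np.array(P);k=(P[:,2]>105)&(P[:,2]<165);print(len(P),np.round(np.median(P[k],0),1),np.round(np.percentile(P[k],[5,95],axis=0)))
                                                                                                  ~~~~~~~~~~~~~^^^^^^^^^^^^^^^^^^^^
IndexError: index -1 is out of bounds for axis 0 with size 0
```

The force dropped to zero, so the lever has probably snapped over. I'll retreat in +x, lift, and look.

```bash
python3 -m jog '[[[0,0,0.2],[0,0,0],0],[[-0.1,0,0.4],[0,0,0],0],[[-0.4,0,0.6],[0,0,0],0],[[-0.7,0,0.7],[0,0,0],0],[[-0.8,0,0.7],[0,0,0],0],[[-0.8,0,0.7],[0,0,0],0]]' | grep -E "eef|force"
python3 - <<'E'
from h import *
im=snap('side');cv2.imwrite('pics/s6.png',cv2.resize(im['color'][195:315,255:375],None,fx=5,fy=5,interpolation=cv2.INTER_CUBIC)[:,:,::-1])
E
```

```text
eef_pos: [705.8, 52.4, 223.6]
ft_force: [-0.3, -0.3, -0.2]
```

View pics/s6.png

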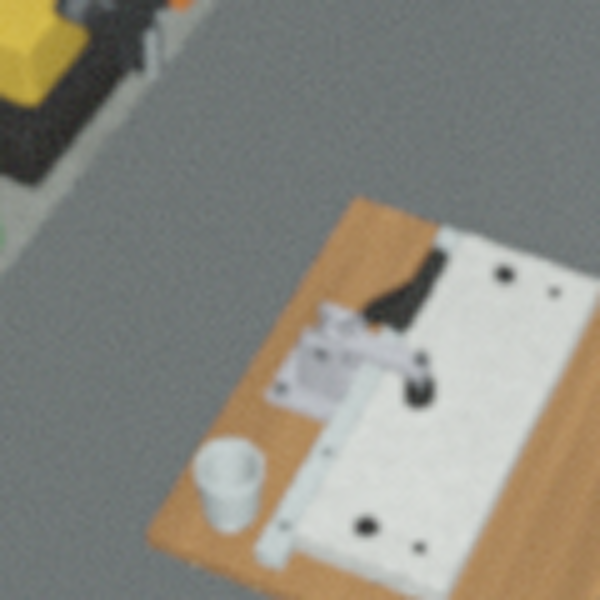

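The lever is over and the foot sits on the rail at (418,390), with the pot where it was. One numeric check before handing in.

```bash
python3 - <<'E'
from h import *
im=snap('side')
hsv=cv2.cvtColor(im['color'],cv2.COLOR_RGB2HSV);v,u=np.mgrid[240:265,325:347];u=u.ravel();v=v.ravel()
k=hsv[v,u,2]<75;W=world(im,u[k],v[k],depth=True)
x0,y0=561.8,49.8;c,s=np.cos(.0257),np.sin(.0257)
F=lambda P:np.c_[(P[:,0]-x0)*c+(P[:,1]-y0)*s,-(P[:,0]-x0)*s+(P[:,1]-y0)*c,P[:,2]-18]
f=F(W);hi=f[:,2]>np.percentile(f[:,2],60);print('crossbar fence frame',np.round(np.median(f[hi],0)))
# rail near edge: brown->white crossing per row, z=36 (top edge)
E=[]
for r in range(255,306,3):
    row=(hsv[r,:,1]<40)&(hsv[r,:,2]>175); a=np.where(row[300:400])[0]
    if len(a): E.append((300+a.max(),r))
E=np.array(E);f=F(world(im,E[:,0]+.5,E[:,1],36));p=np.polyfit(f[:,1],f[:,0],1);print('rail near edge angle,x at y0 (want 0,-90):',p,np.round(f[:,0],0),np.round(f[:,1]))
print(env.state()['ft_force'],env.state()['time'])
E
```

```text
crossbar fence frame [-19.   7. 120.]
rail near edge angle,x at y0 (want 0,-90): [ 3.48965618e-03 -9.11731906e+01] [-92. -91. -92. -91. -92. -91. -90. -91. -90. -92. -90. -92. -90. -92.
 -91. -92. -91.] [-112.  -99.  -87.  -74.  -62.  -50.  -37.  -26.  -13.   -2.   10.   21.
   32.   43.   55.   65.   76.]
[ 0.91039737  0.66209343 -0.58705338] 14.25
```

```bash
python3 -m jog '[[[0,0,0],[0,0,0],0],[[0,0,0],[0,0,0],0]]' | grep force; python3 -c "
from workcell import env
print(env.sign_off())"
```

```text
ft_force: [0.4, -0.6, -0.5]
the job is handed in; nothing more can be done
None
```

The rail is flush against the fence and the toggle clamp has snapped over, with its foot resting on the rail. I handed the job in at about 14.5 s; the hand-in gives no verdict.

**What I did:** I slid the rail to the fence with the open fingertips until it stalled under about 18 N. I then backed off and pushed the crossbar past centre with the closed fingertips. The push peaked at about 13 N along the fence's x axis, then fell to zero. Last, I pulled clear and lifted.

**Last checks:**

| Check | Measured | Wanted |
|---|---|---|
| Rail near edge, fence x | -91.2 mm | -90 mm, about 3.5 mm allowed |
| Rail angle to fence | 0.0035 rad | below 0.025 rad |
| Crossbar, fence x | -19 mm | about -21 mm at 1.3 rad |
| Force on the tool | about 0.9 N or less, at noise level | no contact |

**What I did not measure:** the foot's pressing force, which I only judged from the picture. The pot looks unmoved in that picture. I did not measure the other bystanders, and the robot never worked near them.

**What disagreed:** with the gripper open, the fingertips touched the plate about 20 mm above the reported TCP height, not ahead of the TCP as stated. My first push therefore passed over the rail without touching it. I felt for the plate and used the depth image to find the real height, then repeated the push.

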